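# Post a dried soil sample through the dry cabinet's gravity flap

### The job

The soil sample in its steel ring has to go into the dry cabinet. Without gripping or lifting it, push it gently with your fingertips across the feed deck and in through the hanging flap until it slides down the chute inside, then draw your fingers back out so that the flap falls shut behind it. The aluminium tin beside it on the deck, and everything else on the bench, stay where they are.

Things in the scene. Friction and masses are not known exactly. Their poses are not given: they have to be found in the camera images.
- cabinet: White dry cabinet with a raised feed deck before it, one fixed piece. Origin on the worktop straight below the closed flap, mid-width; x points inward (the way the sample is pushed), y left, z up; the mm values in all entries are in this frame. White housing: x -1 to 130, y -75 to 75, top (clear cover) at z = 120, four nuts on it up to z = 129.
- deck (a point): Middle of the steel feed deck's top: cabinet x = -100, y = 0, z = 55 mm. Flat bare metal from x = -175 (open front edge) to x = 10, y = -150 to 150, with 8 mm high lips along its left and right edges.
- doorway (a point): Middle of the doorway at deck level: cabinet x = 0, y = 0, z = 55 mm. 92 wide (y -46 to 46), open up to the hinge rod's underside at z = 108. Hinge brackets jut 14 forward at its upper corners (|y| 47 to 58, z 103 to 117). Two steel guide plates, 24 high above the deck, flare from |y| = 46 at x = -3 to |y| = 75 at x = -45.
- chute_foot (a point): Foot of the chute inside, at the rubber buffer: cabinet x = 109, y = 0, z = 10 mm. Behind the flap the deck stays level to x = 10; there a slippery chute, 91 wide, begins and falls at 25 degrees to the buffer. The sample slides down by itself once its middle is past x = 10 and rests against the buffer, tilted 25 degrees, its origin near x = 75, z = 24.
- flap (a joint): The aluminium flap in the doorway, 86 mm wide, hung from the rod across the top of the doorway (axis at cabinet x = 0, z = 111 mm), its slippery white bead of a lower edge at z = 58 mm; 70 g, hangs freely. 0 = shut, hanging vertically; grows to 1.35 rad as its lower edge swings inward. It cannot swing outward. It falls shut by its own weight as soon as nothing holds it up.
- sample: The soil sample: a grey steel ring packed full of brown soil, solid, 49 mm diameter, 28 mm high, 0.15 to 0.3 kg; origin at the centre of its underside, z axis up. It stands on the deck to the left or right of the doorway's middle line.
- tin: Closed plain aluminium moisture tin, 50 mm diameter, 27 mm high, standing on the deck on the other side from the sample; not to be disturbed. Origin at the centre of its underside.
- tin_a: Another closed aluminium tin, 57 mm diameter, 31 mm high, on the grey tray left of the cabinet; not needed. Origin at the centre of its underside.
- empty_ring: Empty rusty-brown steel ring, 51 mm diameter, 30 mm high, on the same tray; not needed. Origin at the centre of its underside.
- tape: Roll of black tape, 62 mm across, 19 mm high, lying flat on the worktop right of the cabinet; not needed. Origin at the centre of its underside.
Mind the look-alikes: they are no part of the job. What is shaped like the sample but blue, green or red is not meant.

How it is judged:
On the way, in this order (a step that is already met when the one before it is completed fails the run):
1. the fingers, touching the sample, push it into the doorway, and the flap stands open (value of joint flap above 0.3 rad and contact force between the fingers and sample above 0.03 N and x of sample in the frame of cabinet between -0.03 and 0.04 m and height (world z) of sample above 0.03 m), for 0.02 s.
2. the sample lies down in the cabinet and the flap has fallen shut (value of joint flap below 0.06 rad and x of sample in the frame of cabinet above 0.06 m), for 0.2 s.
At the end, for the whole second after the job is handed in: The sample lies at rest, soil side up, at the bottom of the chute inside the cabinet (its origin 60 to 110 mm behind the flap and less than 45 mm above the worktop), the flap hangs shut (within 0.06 rad), and the tin on the deck is within 20 mm of where it stood (all of step 2 and x of sample in the frame of cabinet below 0.11 m and y of sample in the frame of cabinet between -0.05 and 0.05 m and height (world z) of sample below 0.045 m and angle between sample's own z axis and vertical below 0.7 rad and linear speed of sample below 0.02 m/s and distance of tin from where it was at the start of the episode below 0.02 m); the robot touches nothing.
It fails at once if the sample is lifted off the deck (origin more than 12 mm above the deck) (height (world z) of sample above 0.067 m).
It fails at once if the sample is squeezed or rammed (fingers on it with more than 20 N) (contact force between the fingers and sample above 20 N).
It fails at once if the sample is tipped over (angle between sample's own z axis and vertical above 1 rad).
It fails at once if the tin on the deck is displaced by more than 20 mm (distance of tin from where it was at the start of the episode above 0.02 m).
It fails at once if another loose thing on the bench is displaced by more than 20 mm (distance of any of tin_a, empty_ring, tape from where it was at the start of the episode above 0.02 m).
It also fails if it takes over 51 s, if anything falls off the work surface, if the arm or the gripper's body presses on something with over 40 N, if the wrist force passes 120 N, or if a joint passes its speed limit or range.

### The arm

A 7-joint arm with a two-finger parallel gripper is mounted at the origin on a cart in front of the work surface, level with it; the furniture and walls round the work are solid. World frame = base frame: x ahead of the robot, y to its left, z up, the work surface at z = 0. Lengths are in m, angles in rad, forces in N, time in s.
With the tool pointing down it reaches from about 0.4 to 0.875 m from the base axis. Payload 19.3 kg.
Tool frame: the origin (TCP) lies midway between the tips of the shut fingers; the grasp point (between the pads) lies 19 mm behind it; z points along the fingers, y is the line along which they close (so a half turn about z gives the same grasp; the last joint's range is limited). The gripper opens to 85 mm and grips with 20 to 120 N. Pads are 22 mm wide; open, the fingers measure 114 mm over their backs; the gripper's body (76 mm by 85 mm) begins 54 mm behind the grasp point. The pads swing forward as they close: fully open they stand 13 mm farther back than shut.
Start: joints at [1.239, 0.521, -0.036, 1.599, 0.021, 1.021, -0.113], TCP at [0.162, -0.604, 0.231] pointing down, gripper open.
Joint ranges: [-2.91, 2.91], [-0.3, 2.13], [-1.5, 1.42], [0.17, 2.43], [-1.26, 4.41], [0.16, 1.93], [-2.52, 2.52]. Speed limits (rad/s): [1.89, 1.89, 2.39, 2.39, 3.01, 3.01, 3.01].

### API

Orientations are given as [roll, pitch, yaw] about the fixed x, y, z axes, in that order (R = Rz(yaw) Ry(pitch) Rx(roll)).
In Python, from workcell import * gives the robot as it stands. The module is installed in compiled form; this text tells all that it offers.
- The arm moves only by the tool play_rows, never from a script. Its argument "deltas" is a list of rows, each a list of 7 numbers: the shift along the tool's x, y, z in units of 500 mm (1.0 is 500 mm), then the turn, a rotation vector about the tool's x, y, z in units of 120 degrees (1.0 is 120 degrees), then the closure, from 0 (fully open) to 1 (shut). A call has 1 to 10 rows; each row is the pose to reach, as a shift and turn from the pose commanded when the call began, along the tool's axes at that moment; what a row does not reach only later rows make up. A row lasts 1/10 s, in which the tool goes at most 50 mm and 8.59 degrees, less where a joint would pass 70% of its speed; a pose out of reach is approached as far as the arm can. A call with a number of a shift or a turn outside -1 to 1 is refused whole. A call with a gripper value outside its range is refused whole. The fingers move at their own pace and stop on an object; "newtons" is the grip in N (left out, the last holds). Time passes only in rows, so rows that repeat a pose let the fingers close. It gives the time, the measured TCP pose, the force, the opening and the grip force at its end, in the units of the state.
- observe(): the state, without advancing time (a new reading comes with each control period).
- grab_frame(name): name is "side" or "top"; returns the picture (400x640x3 uint8, red, green, blue); there is no depth.
- get_calibration(name): a dict with "fovy" (degrees; the focal length in pixels is half the picture's height over the tangent of half this angle, whatever the lens; pixels are square), "cx", "cy" (the principal point, pixels), "k1" (the pictures are not rectified: a ray, as slopes to the right and down, at radius r is drawn at 1 + k1 r^2 times it, then the intrinsics apply), "xyz" and "rotation" of the camera in the world. Camera axes: x right, y down, z forward; pixel columns grow to the right and rows downward; lengths in m; the calibration is good to about 2 mm. A picture is of the moment at which its call begins. get_calibration takes no time and is no camera call.
- job_done(): hands the job in; it is judged then, once.
The state is a dict: "clock": time; "qpos": joint angles; "qd": joint speeds; "joint_efforts": joint torques, N m; "position": TCP position; "tool_rot": TCP orientation; "force": force on the tool from outside, world axes, zero at the start; "moment": the same for the moment, N m; "grip_width": finger opening in m; "finger_force": force on a finger pad.
Only numpy, scipy, OpenCV 4.12 (cv2) and the standard library are available. Lean on these libraries where they do the work, as an engineer would, in place of code of your own. Each camera call takes 0.05 s, during which the arm holds its last target. There are 200 camera calls.

## Working session

There is one attempt and no reset: what is moved stays moved. The work goes in short steps, Python scripts to look and compute and a tool call to move; the robot and the scene stay as the last step left them, time stands still between calls to the robot, and variables do not carry over. Pictures are saved under pics/ and viewed, at most 10 in all, crops included, and the job is handed in when it is done.

Besides the shell and the picture viewer there is one more tool, called as a command line: name --pt "numbers of a row" for each row, then --argument value for the rest. play_rows: Moves the arm, as the interface text tells. Its arguments: {"type":"object","properties":{"deltas":{"type":"array"},"newtons":{"type":"number"}},"required":["deltas"]}

```bash
mkdir -p pics
cat > h.py <<'E'
from workcell import *
import numpy as np, cv2
from scipy.spatial.transform import Rotation as R
def rotm(c):
    r=np.array(c["rotation"]); return r if r.shape==(3,3) else R.from_euler('xyz',r).as_matrix()
def K(c):
    f=200/np.tan(np.radians(c["fovy"])/2); return np.array([[f,0,c["cx"]],[0,f,c["cy"]],[0,0,1.]]),np.array([c["k1"],0,0,0,0.])
def ray(c,uv):
    # invert s*(1+k1 r^2)
    k,d=K(c); p=cv2.undistortPointsIter(np.array([[uv]],float),k,d,None,None,(3,100,1e-12))[0,0]
    return rotm(c)@np.array([p[0],p[1],1.])
def onplane(c,uv,z):
    v=ray(c,uv); o=np.array(c["xyz"]); return o+v*(z-o[2])/v[2]
def proj(c,P):
    k,d=K(c); r=rotm(c).T; t=-r@np.array(c["xyz"])
    return cv2.projectPoints(np.array(P,float).reshape(-1,1,3),cv2.Rodrigues(r)[0],t,k,d)[0][:,0]
E
python3 - <<'E'
from h import *
for n in("side","top"):
    f=grab_frame(n); cv2.imwrite(f"pics/{n}0.png",f[:,:,::-1]); print(n,get_calibration(n))
s=observe(); print(s["position"],s["tool_rot"],s["force"],s["clock"],s["grip_width"])
E
```

```text
side {'fovy': 45.929621614983716, 'cx': 327.3782261679154, 'cy': 197.75952386660347, 'k1': -0.10514034547979459, 'xyz': array([-0.16925838,  0.75278315,  0.72751519]), 'rotation': array([-2.06728695,  0.02549914, -2.45602249])}
top {'fovy': 54.50668734785383, 'cx': 324.5283026821119, 'cy': 206.30079720555275, 'k1': -0.0490019933504027, 'xyz': array([ 0.45797122, -0.15192665,  1.31590573]), 'rotation': array([-3.07391336,  0.01171321, -1.58145771])}
[ 0.16167474 -0.60342226  0.23079231] [-3.14056996e+00  5.35039002e-05  2.61805341e-01] [0.91477207 0.13985173 0.45103939] 0.1 0.08577460257729692
```

View pics/top0.png

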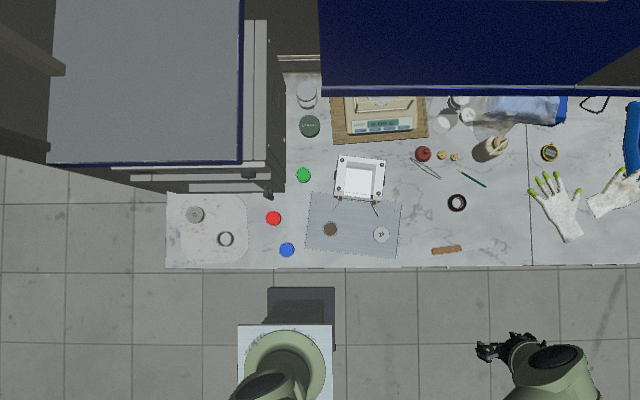

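View pics/side0.png

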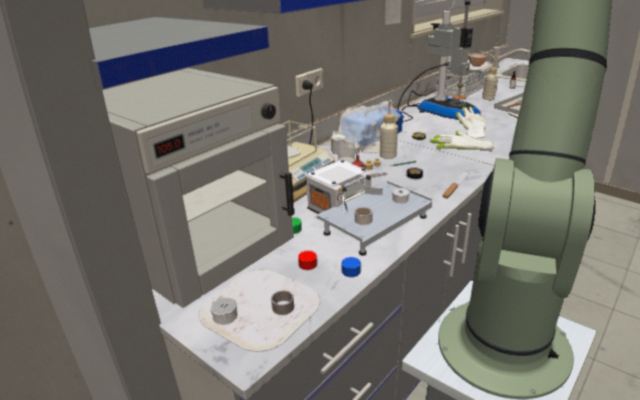

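The top view shows the steel deck at px (306–402, 192–258). On it are a brown-filled ring at (330,229) and a plain tin at (381,234), and the white cabinet is at (360,178). The other round things are red (273,218), blue (287,250) and green (303,175) ones, plus tin_a (195,214) and the empty ring (225,239) on the tray. Only (330,229) is grey steel packed with brown soil, so I'll confirm it in an enlarged crop.

Run:
```python
from h import *
f=cv2.imread("pics/top0.png")[145:265,290:410]
cv2.imwrite("pics/c0.png",cv2.resize(f,(600,600),interpolation=cv2.INTER_CUBIC))
```

```text
(no output)
```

View pics/c0.png

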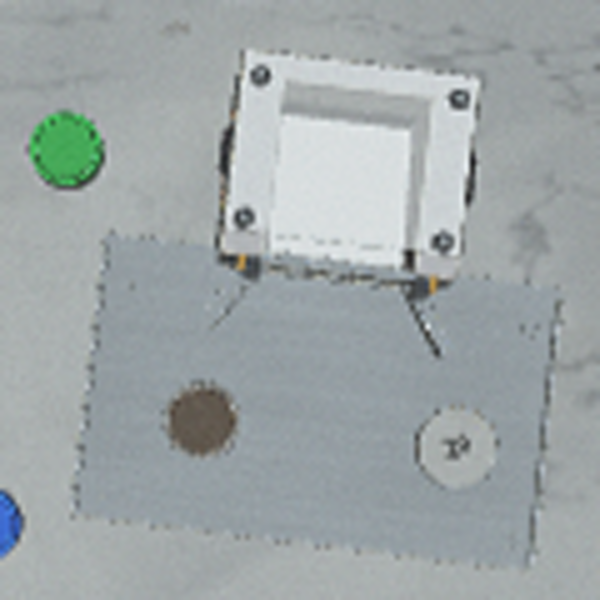

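The crop confirms it: the soil-filled grey ring is at crop (202,421), left of the middle line, and the plain tin is at (457,447). The deck and housing corners are clear enough to fit the cabinet pose.

Run:
```python
from h import *
c=get_calibration("top")
px=lambda u:((u[0]+.5)/5-.5+290,(u[1]+.5)/5-.5+145)
# crop px, cabinet xy, z
L=[((75,515),(-175,150),.063),((530,567),(-175,-150),.063),((107,235),(10,150),.063),((558,287),(10,-150),.063),
((243,50),(130,75),.120),((480,77),(130,-75),.120)]
W=np.array([onplane(c,px(a),z)[:2] for a,_,z in L]); C=np.array([b for _,b,_ in L])/1e3
# the raw lengths
print("front edge",np.linalg.norm(W[0]-W[1]),"side",np.linalg.norm(W[0]-W[2]),"housing",np.linalg.norm(W[4]-W[5]))
wm,cm=W.mean(0),C.mean(0); a,b=C-cm,W-wm
th=np.arctan2((a[:,0]*b[:,1]-a[:,1]*b[:,0]).sum(),(a*b).sum())
Rm=np.array([[np.cos(th),-np.sin(th)],[np.sin(th),np.cos(th)]]); o=wm-Rm@cm
print("yaw",np.degrees(th),"origin",o,"resid mm",((a@Rm.T-b)*1e3).round(1).tolist())
f=cv2.imread("pics/top0.png"); 
hsv=cv2.cvtColor(f,cv2.COLOR_BGR2HSV)
m=((hsv[...,0]<25)&(hsv[...,1]>50)&(hsv[...,2]<150)).astype(np.uint8); sub=np.zeros_like(m); sub[210:250,310:350]=m[210:250,310:350]
M=cv2.moments(sub,True); s=(M["m10"]/M["m00"],M["m01"]/M["m00"]); print("soil px",s,M["m00"])
S=onplane(c,s,.083)[:2]; T=onplane(c,px((457,447)),.082)[:2]
for n,p in(("sample",S),("tin",T)): print(n,p,"cab mm",((p-o)@Rm*1e3).round(1))
# side check
cs=get_calibration("side")
print("side px sample top",proj(cs,[*S,.083]),"tin",proj(cs,[*T,.082]))
for q in[(-175,150,63),(-175,-150,63),(10,150,63)]:
    print(q,proj(cs,[*(o+Rm@np.array(q[:2])/1e3),q[2]/1e3]))
f=cv2.imread("pics/side0.png")[160:245,300:440]; cv2.imwrite("pics/s0.png",cv2.resize(f,None,fx=5,fy=5,interpolation=cv2.INTER_CUBIC))
```

```text
front edge 0.2939037731747663 side 0.18201644269536488 housing 0.14849357451770873
yaw -7.242456798745991 origin [ 0.56360096 -0.24008205] resid mm [[-1.8, 3.4], [-3.2, -2.5], [1.1, 2.2], [0.5, -3.8], [1.8, 1.1], [1.7, -0.4]]
soil px (331.1034482758621, 228.82758620689654) 29.0
sample [ 0.46987912 -0.1584591 ] cab mm [-103.3   69.2]
tin [ 0.45174331 -0.31637762] cab mm [-101.3  -89.8]
side px sample top [[363.65484145 210.97845386]] tin [[399.99404296 191.43841819]]
(-175, 150, 63) [[362.74314992 239.11170788]]
(-175, -150, 63) [[432.29707575 198.37455235]]
(10, 150, 63) [[313.95559475 213.50147714]]
```

View pics/s0.png

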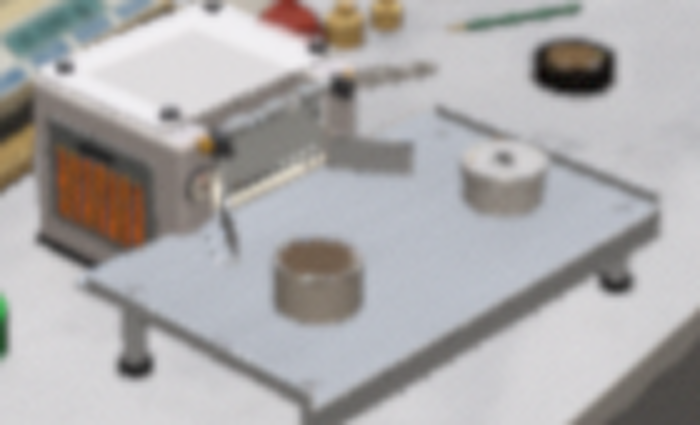

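The side crop agrees with the top-view fit: the ring top is at crop (318,258), which is full-frame (363.5,211.5) against a predicted (363.7,211.0). The tin top is at (400.8,191.5) against a predicted (400.0,191.4). Next I'll refine the sample's centroid and work out the first move. The plan is to cradle the ring between half-open fingertips, with the tool's x along the push direction.

```bash
cat >> h.py <<'E'
TH=np.radians(-7.24); O=np.array([.5636,-.2401])
RC=np.array([[np.cos(TH),-np.sin(TH)],[np.sin(TH),np.cos(TH)]])
def cab(p): return (np.asarray(p)[:2]-O)@RC*1e3
def world(x,y): return O+RC@np.array([x,y])/1e3
def plan(x,y,z,tilt=0,yaw=0):
    """cabinet mm TCP target; tilt>0 (deg): tips forward. prints delta from the present pose"""
    s=observe(); R0=R.from_euler('xyz',s["tool_rot"])
    Rt=R.from_euler('z',TH+np.radians(yaw))*R.from_euler('y',-np.radians(tilt))*R.from_euler('x',np.pi)
    d=R0.inv().apply(np.array([*world(x,y),z/1e3])-s["position"]); r=(R0.inv()*Rt).as_rotvec()
    print((x,y,z),"delta",(d/.5).round(4),(r/np.radians(120)).round(4),"mm",round(np.linalg.norm(d)*1e3),"deg",round(np.degrees(np.linalg.norm(r))))
def st():
    s=observe(); print("t",s["clock"],"cab",cab(s["position"]).round(1),"z",round(s["position"][2]*1e3,1),"rpy",np.degrees(s["tool_rot"]).round(1),"F",np.round(s["force"],1),"w",round(s["grip_width"]*1e3,1),"ff",s["finger_force"],"q",np.round(s["qpos"],2))
E
python3 - <<'E'
from h import *
c=get_calibration("top"); f=cv2.imread("pics/top0.png").astype(int)
m=((f[...,2]-f[...,0])>12)
sub=np.zeros(m.shape,bool); sub[215:243,316:345]=m[215:243,316:345]
v,u=np.nonzero(sub); print(len(u),u.mean(),v.mean(),u.min(),u.max(),v.min(),v.max())
S=onplane(c,((u.min()+u.max())/2,(v.min()+v.max())/2),.083); print(S,cab(S),cab(onplane(c,(u.mean(),v.mean()),.083)))
cs=get_calibration("side"); print(proj(cs,S)); print("side->", cab(onplane(cs,(363.5,211.5),.083)))
st(); plan(-165,71,130); plan(-165,71,230)
E
```

```text
128 329.8046875 228.6953125 324 336 223 235
[ 0.46937125 -0.15495494  0.083     ] [-104.20793594   72.59094173] [-103.32091443   73.31655034]
[[363.05753243 211.55388958]]
side-> [-104.87343451   71.54525023]
t 0.1 cab [-352.9 -411.1] z 230.8 rpy [-179.9    0.    15. ] F [0.9 0.1 0.5] w 85.8 ff 0.0 q [ 1.24  0.52 -0.04  1.6   0.02  1.02 -0.11]
(-165, 71, 130) delta [ 0.7128 -0.75    0.2023] [-5.000e-04  1.000e-04  1.853e-01] mm 527 deg 22
(-165, 71, 230) delta [ 0.7128 -0.7502  0.0023] [-5.000e-04  1.000e-04  1.853e-01] mm 517 deg 22
```

play_rows --pt "0.07 -0.075 0 0 0 0.02 0.53" --pt "0.14 -0.15 0 0 0 0.04 0.53" --pt "0.21 -0.225 0 0 0 0.06 0.53" --pt "0.29 -0.3 0 0 0 0.08 0.53" --pt "0.36 -0.375 0 0 0 0.1 0.53" --pt "0.43 -0.45 0 0 0 0.12 0.53" --pt "0.5 -0.525 0 0 0 0.14 0.53" --pt "0.57 -0.6 0 0 0 0.16 0.53" --pt "0.64 -0.675 0 0 0 0.175 0.53" --pt "0.712 -0.75 0 0 0 0.185 0.53"

```text
clock: 1.1
position: [0.4008, -0.1625, 0.2314]
tool_rot: [3.141, -0.0, -0.127]
force: [2.0, -1.1, 0.6]
grip_width: 0.0402
finger_force: 0.0
```

Run:
```python
from h import *
st(); plan(-165,72,100); plan(-160,72,63)
```

```text
t 1.1 cab [-171.3   56.5] z 231.4 rpy [180.   -0.   -7.3] F [ 2.  -1.1  0.6] w 40.2 ff 0.0 q [ 0.41  0.22 -0.19  2.07  0.05  0.85 -1.51]
(-165, 72, 100) delta [ 0.0125 -0.0311  0.2628] [ 0.0001 -0.0001 -0.0004] mm 132 deg 0
(-160, 72, 63) delta [ 0.0225 -0.0311  0.3368] [ 0.0001 -0.0001 -0.0004] mm 169 deg 0
```

play_rows --pt "0 0 0.07 0 0 0 0.53" --pt "0 0 0.14 0 0 0 0.53" --pt "0 0 0.2 0 0 0 0.53" --pt "0 0 0.25 0 0 0 0.53" --pt "0 0 0.25 0 0 0 0.53" --pt "0 0 0.25 0 0 0 0.53"

```text
clock: 1.7
position: [0.4003, -0.1643, 0.1066]
tool_rot: [-3.141, 0.001, -0.126]
force: [-0.2, 0.3, 0.5]
grip_width: 0.0403
finger_force: 0.0
```

Run:
```python
from h import *
st(); plan(-160,72,63); plan(-145,72,63)
f=grab_frame("side")[130:250,290:450]; cv2.imwrite("pics/s1.png",cv2.resize(f[:,:,::-1],None,fx=5,fy=5,interpolation=cv2.INTER_CUBIC))
```

```text
t 1.7 cab [-171.6   54.6] z 106.6 rpy [-180.     0.    -7.2] F [-0.2  0.3  0.5] w 40.3 ff 0.0 q [ 0.38  0.43 -0.16  2.19  0.13  0.53 -1.57]
(-160, 72, 63) delta [ 0.0232 -0.0348  0.0873] [-0.0001  0.0004  0.0003] mm 48 deg 0
(-145, 72, 63) delta [ 0.0532 -0.0348  0.0872] [-0.0001  0.0004  0.0003] mm 54 deg 0
```

View pics/s1.png

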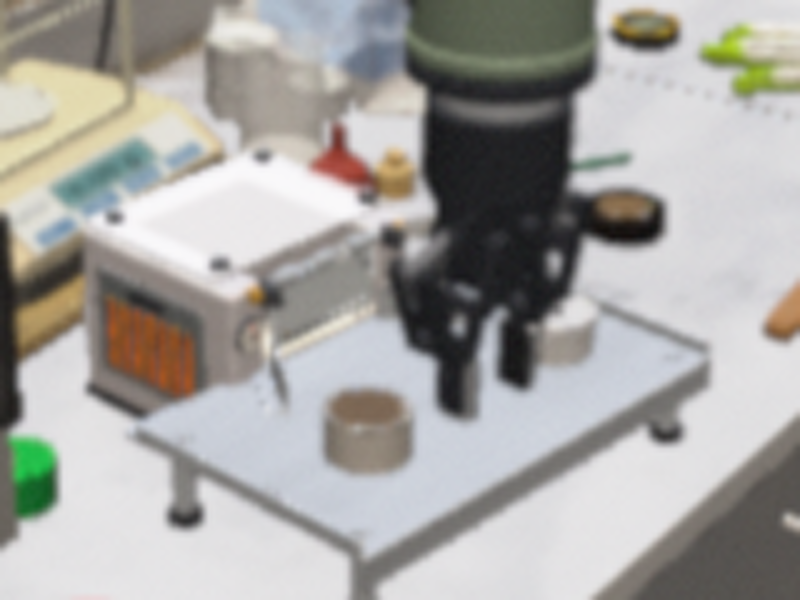

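The side view shows the fingers between the ring (crop 368,430) and the tin (565,330), clear of both and in front of the deck. I'll move behind the sample and down.

play_rows --pt "0.01 -0.02 0.02 0 0 0 0.53" --pt "0.02 -0.035 0.04 0 0 0 0.53" --pt "0.023 -0.035 0.07 0 0 0 0.53" --pt "0.023 -0.035 0.09 0 0 0 0.53" --pt "0.023 -0.035 0.092 0 0 0 0.53" --pt "0.023 -0.035 0.092 0 0 0 0.53"

```text
clock: 2.35
position: [0.4139, -0.1486, 0.0605]
tool_rot: [3.142, 0.0, -0.126]
force: [-0.7, 0.6, 0.1]
grip_width: 0.04
finger_force: 0.0
```

Run:
```python
from h import *
st(); plan(-125,72,60);plan(-125,72,64,20)
f=grab_frame("side")[130:250,290:450]; cv2.imwrite("pics/s2.png",cv2.resize(f[:,:,::-1],None,fx=5,fy=5,interpolation=cv2.INTER_CUBIC))
```

```text
t 2.35 cab [-160.1   72. ] z 60.5 rpy [180.    0.   -7.2] F [-0.7  0.6  0.1] w 40.0 ff 0.0 q [ 0.31  0.54 -0.13  2.2   0.16  0.42 -1.65]
(-125, 72, 60) delta [ 0.0701 -0.0001  0.0009] [0.     0.0001 0.0003] mm 35 deg 0
(-125, 72, 64) delta [ 0.0701 -0.0001 -0.0071] [-0.      0.1668  0.0003] mm 35 deg 20
```

View pics/s2.png

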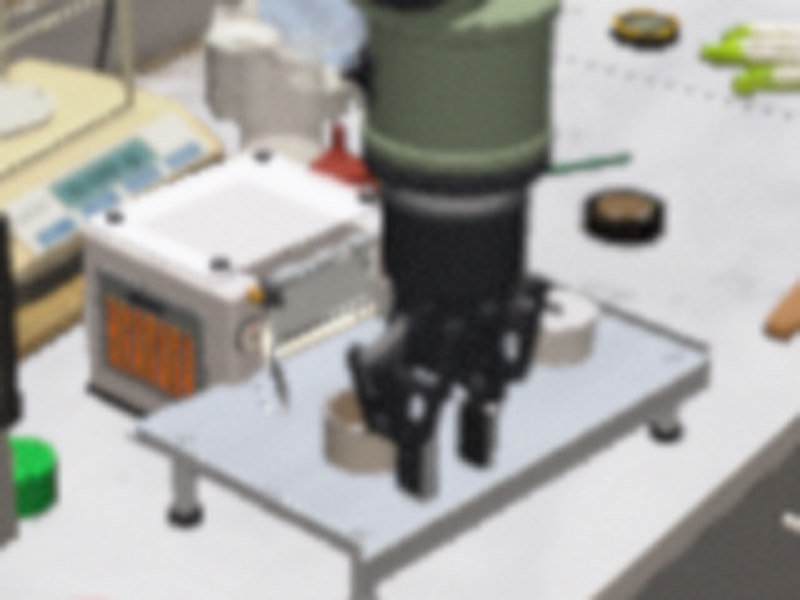

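The fingers now stand just behind the ring, at crop (420,470), with the ring at (360,430). I'll close in slowly.

play_rows --pt "0.01 0 0 0 0 0 0.53" --pt "0.02 0 0 0 0 0 0.53" --pt "0.03 0 0 0 0 0 0.53" --pt "0.04 0 0 0 0 0 0.53" --pt "0.046 0 0 0 0 0 0.53" --pt "0.052 0 0 0 0 0 0.53" --pt "0.058 0 0 0 0 0 0.53" --pt "0.064 0 0 0 0 0 0.53" --pt "0.07 0 0 0 0 0 0.53" --pt "0.076 0 0 0 0 0 0.53"

```text
clock: 3.4
position: [0.4515, -0.1533, 0.0602]
tool_rot: [3.142, 0.001, -0.126]
force: [-3.0, 0.1, 0.6]
grip_width: 0.0401
finger_force: 1.0
```

Run:
```python
from h import *
st(); plan(-70,10,60)
f=grab_frame("side")[130:250,290:450]; cv2.imwrite("pics/s3.png",cv2.resize(f[:,:,::-1],None,fx=5,fy=5,interpolation=cv2.INTER_CUBIC))
```

```text
t 3.4 cab [-122.1   72. ] z 60.2 rpy [180.    0.   -7.2] F [-3.   0.1  0.6] w 40.1 ff 1.003193082724465 q [ 0.3   0.57 -0.13  2.11  0.16  0.47 -1.64]
(-70, 10, 60) delta [0.1042 0.1241 0.0004] [0.     0.0003 0.0003] mm 81 deg 0
```

View pics/s3.png

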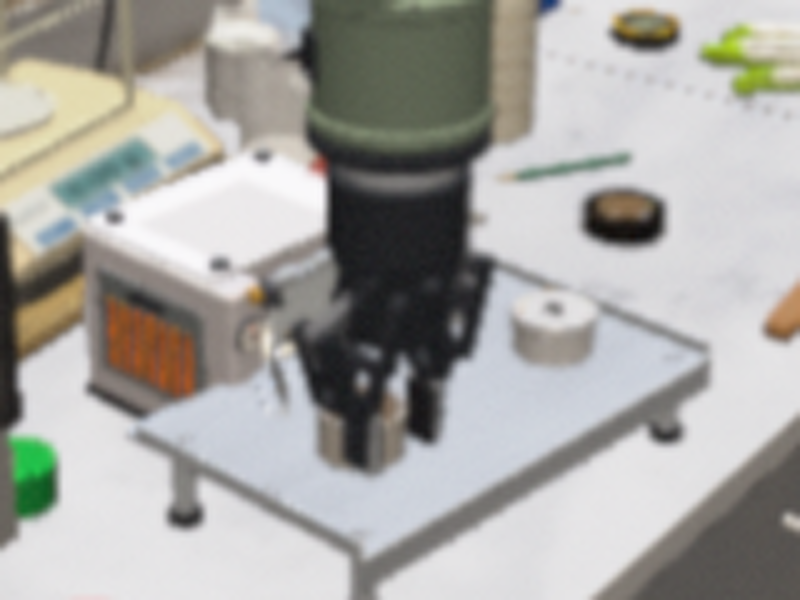

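The ring is cradled between both fingertips, with about 3 N on contact, and the tin is untouched at (555,330). Now the diagonal push toward the middle line.

play_rows --pt "0.008 0.007 0 0 0 0 0.53" --pt "0.016 0.014 0 0 0 0 0.53" --pt "0.024 0.021 0 0 0 0 0.53" --pt "0.032 0.028 0 0 0 0 0.53" --pt "0.04 0.036 0 0 0 0 0.53" --pt "0.048 0.043 0 0 0 0 0.53" --pt "0.056 0.05 0 0 0 0 0.53" --pt "0.064 0.057 0 0 0 0 0.53" --pt "0.072 0.064 0 0 0 0 0.53" --pt "0.08 0.072 0 0 0 0 0.53"

```text
clock: 4.45
position: [0.4871, -0.1942, 0.0603]
tool_rot: [-3.141, 0.0, -0.126]
force: [-1.2, 1.3, -0.3]
grip_width: 0.04
finger_force: 1.0
```

Run:
```python
from h import *
st(); plan(-52,4,60); plan(-52,4,62,20)
f=grab_frame("side")[130:250,290:450]; cv2.imwrite("pics/s4.png",cv2.resize(f[:,:,::-1],None,fx=5,fy=5,interpolation=cv2.INTER_CUBIC))
```

```text
t 4.45 cab [-81.6  35.9] z 60.3 rpy [-180.     0.    -7.2] F [-1.2  1.3 -0.3] w 40.0 ff 0.9617607036489062 q [ 0.37  0.62 -0.14  1.98  0.16  0.55 -1.57]
(-52, 4, 60) delta [0.0593 0.0638 0.0006] [-0.      0.      0.0004] mm 44 deg 0
(-52, 4, 62) delta [ 0.0593  0.0638 -0.0034] [-1.000e-04  1.667e-01  4.000e-04] mm 44 deg 20
```

View pics/s4.png

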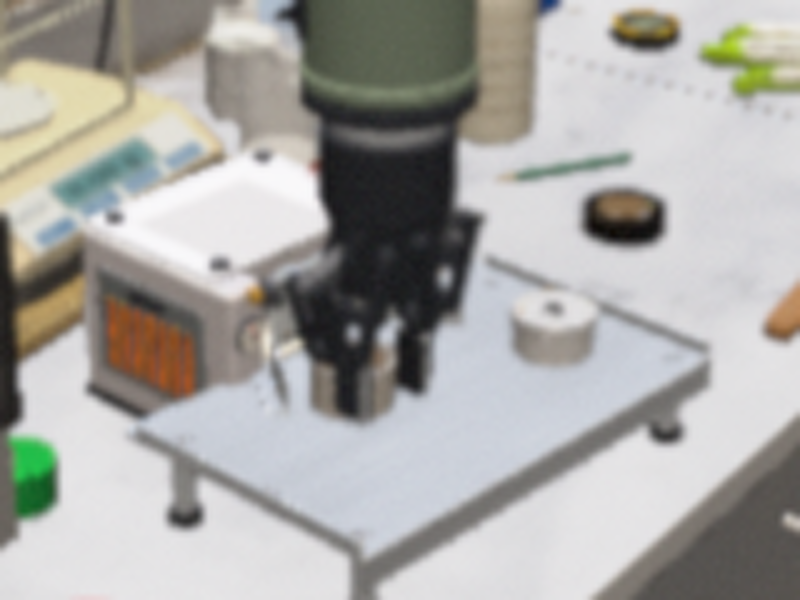

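The ring is still cradled and the tin is still in place. I'll continue inward while tilting the tips forward by about 25°, so the gripper stays clear of the hinge brackets and rod.

play_rows --pt "0.007 0.0055 0 0 0.02 0 0.53" --pt "0.014 0.011 -0.001 0 0.04 0 0.53" --pt "0.021 0.0165 -0.002 0 0.06 0 0.53" --pt "0.028 0.022 -0.003 0 0.08 0 0.53" --pt "0.035 0.0275 -0.004 0 0.1 0 0.53" --pt "0.042 0.033 -0.005 0 0.12 0 0.53" --pt "0.049 0.0385 -0.006 0 0.14 0 0.53" --pt "0.056 0.044 -0.006 0 0.165 0 0.53" --pt "0.063 0.0495 -0.006 0 0.19 0 0.53" --pt "0.07 0.055 -0.006 0 0.21 0 0.53"

```text
clock: 5.5
position: [0.5149, -0.2285, 0.0691]
tool_rot: [-3.139, -0.352, -0.121]
force: [-0.7, 0.6, -1.2]
grip_width: 0.04
finger_force: 0.4
```

Run:
```python
from h import *
st(); plan(-30,0,63,25); plan(0,0,63,25)
f=grab_frame("side")[130:250,290:450]; cv2.imwrite("pics/s5.png",cv2.resize(f[:,:,::-1],None,fx=5,fy=5,interpolation=cv2.INTER_CUBIC))
```

```text
t 5.5 cab [-49.8   5.4] z 69.1 rpy [-179.9  -20.2   -6.9] F [-0.7  0.6 -1.2] w 40.0 ff 0.4256252967752516 q [ 0.68  0.6  -0.41  2.15  1.03  0.17 -2.32]
(-30, 0, 63) delta [0.0328 0.0111 0.025 ] [-0.002   0.0401  0.0023] mm 21 deg 5
(0, 0, 63) delta [0.0891 0.0114 0.0457] [-0.002   0.0401  0.0023] mm 50 deg 5
```

View pics/s5.png

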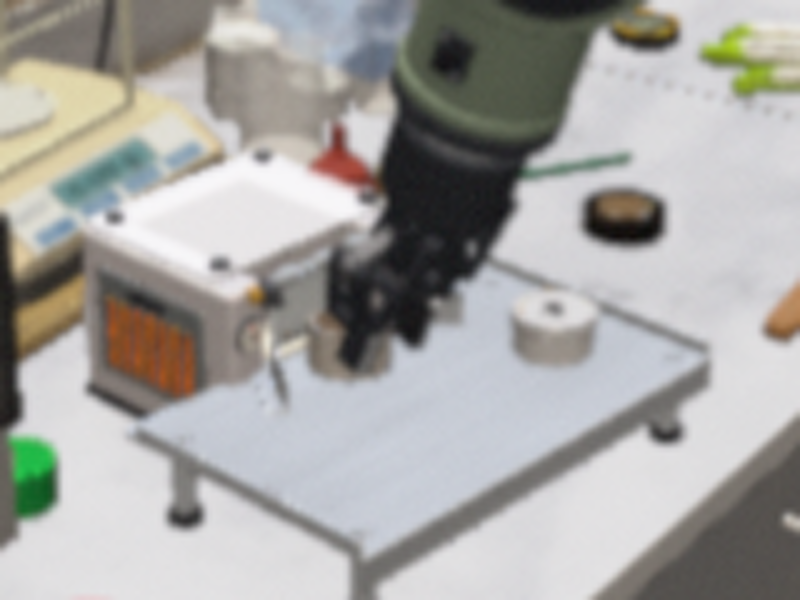

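The tilt reached 20° with joint 6 near its limit (0.17), and the tips rose to z = 69 mm. I'll ease the tilt a little and go down again before pushing on.

Run:
```python
from h import *
plan(-49,4,62,14); plan(-40,1,62,14)
```

```text
(-49, 4, 62) delta [-0.0055 -0.0021  0.0148] [-0.0008 -0.0536  0.0035] mm 8 deg 6
(-40, 1, 62) delta [0.0113 0.0041 0.0211] [-0.0008 -0.0536  0.0035] mm 12 deg 6
```

play_rows --pt "-0.003 0 0.005 0 -0.02 0.001 0.53" --pt "-0.006 0 0.01 0 -0.04 0.002 0.53" --pt "-0.006 0 0.014 0 -0.054 0.003 0.53" --pt "-0.006 0 0.015 0 -0.054 0.003 0.53" --pt "-0.006 0 0.015 0 -0.054 0.003 0.53"

```text
clock: 6.05
position: [0.5142, -0.229, 0.0608]
tool_rot: [-3.138, -0.238, -0.129]
force: [-0.7, -1.1, 0.6]
grip_width: 0.04
finger_force: 0.4
```

Run:
```python
from h import *
st(); plan(-38,0,62,14); plan(-20,0,62,20)
```

```text
t 6.05 cab [-50.4   4.8] z 60.8 rpy [-179.8  -13.7   -7.4] F [-0.7 -1.1  0.6] w 40.0 ff 0.4066129052080214 q [ 0.79  0.66 -0.6   2.06  0.87  0.4  -2.15]
(-38, 0, 62) delta [0.0247 0.0096 0.0035] [-0.0016  0.0029 -0.0012] mm 13 deg 0
(-20, 0, 62) delta [0.0597 0.0095 0.012 ] [-0.0016  0.0529 -0.0013] mm 31 deg 6
```

play_rows --pt "0.005 0.002 0.001 0 0.001 0 0.53" --pt "0.01 0.004 0.001 0 0.002 0 0.53" --pt "0.015 0.006 0.002 0 0.003 0 0.53" --pt "0.02 0.008 0.003 0 0.003 0 0.53" --pt "0.025 0.0095 0.0035 0 0.003 0 0.53" --pt "0.032 0.0095 0.005 0 0.013 0 0.53" --pt "0.039 0.0095 0.007 0 0.023 0 0.53" --pt "0.046 0.0095 0.009 0 0.033 0 0.53" --pt "0.053 0.0095 0.0105 0 0.043 0 0.53" --pt "0.06 0.0095 0.012 0 0.053 0 0.53"

```text
clock: 7.05
position: [0.5443, -0.2377, 0.0622]
tool_rot: [-3.138, -0.35, -0.129]
force: [-1.2, 0.0, 0.7]
grip_width: 0.0404
finger_force: 0.9
```

Run:
```python
from h import *
st(); plan(-10,0,62,20); plan(5,0,62,20)
f=grab_frame("side")[130:250,290:450]; cv2.imwrite("pics/s6.png",cv2.resize(f[:,:,::-1],None,fx=5,fy=5,interpolation=cv2.INTER_CUBIC))
```

```text
t 7.05 cab [-19.5  -0. ] z 62.2 rpy [-179.8  -20.1   -7.4] F [-1.2  0.   0.7] w 40.4 ff 0.8823258979828097 q [ 0.71  0.65 -0.47  2.07  1.01  0.23 -2.29]
(-10, 0, 62) delta [ 0.0177 -0.0001  0.0069] [-0.0014 -0.0005 -0.0012] mm 9 deg 0
(5, 0, 62) delta [ 0.0459 -0.0001  0.0172] [-0.0014 -0.0005 -0.0012] mm 24 deg 0
```

View pics/s6.png

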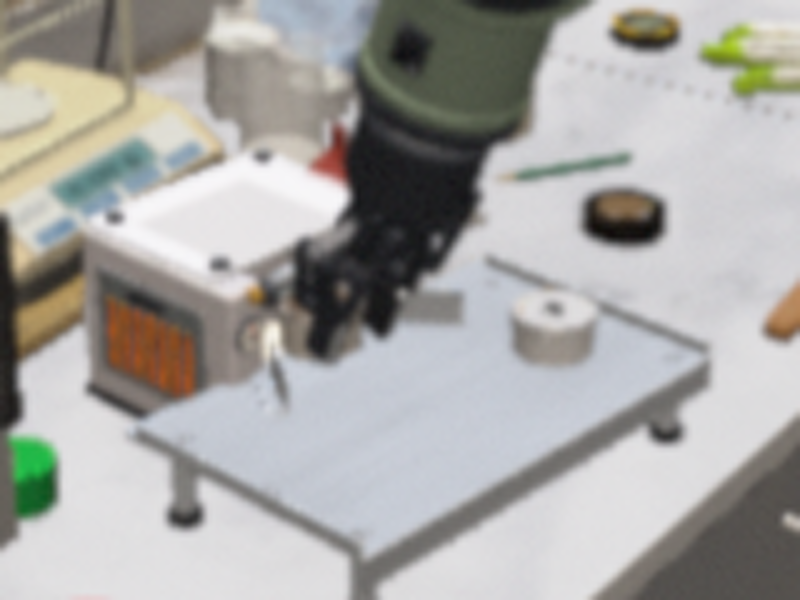

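The ring now stands in the doorway against the flap, at crop (345,335), and the tin is undisturbed at (555,330). I'll push the last stretch in small steps and watch the force.

play_rows --pt "0.005 0 0.002 0 0 0 0.53" --pt "0.01 0 0.004 0 0 0 0.53" --pt "0.014 0 0.0055 0 0 0 0.53" --pt "0.018 0 0.007 0 0 0 0.53"

```text
clock: 7.5
position: [0.5539, -0.2389, 0.062]
tool_rot: [-3.138, -0.349, -0.129]
force: [-3.0, 1.2, 1.3]
grip_width: 0.0402
finger_force: 1.3
```

Run:
```python
from h import *
st(); plan(-4,0,62,20); plan(2,0,62,20)
```

```text
t 7.5 cab [-9.7 -0. ] z 62.0 rpy [-179.8  -20.    -7.4] F [-3.   1.2  1.3] w 40.2 ff 1.258569444908062 q [ 0.72  0.67 -0.49  2.05  1.    0.25 -2.27]
(-4, 0, 62) delta [ 0.0107 -0.      0.004 ] [-0.0014 -0.0001 -0.0013] mm 6 deg 0
(2, 0, 62) delta [ 0.022  -0.0001  0.0081] [-0.0014 -0.0001 -0.0013] mm 12 deg 0
```

play_rows --pt "0.004 0 0.0015 0 0 0 0.53" --pt "0.008 0 0.003 0 0 0 0.53" --pt "0.012 0 0.0045 0 0 0 0.53" --pt "0.012 0 0.0045 0 0 0 0.53"

```text
clock: 7.9
position: [0.5567, -0.2394, 0.0602]
tool_rot: [-3.139, -0.343, -0.129]
force: [-21.0, 5.5, 1.4]
grip_width: 0.0402
finger_force: 2.0
```

Run:
```python
from h import *
st(); plan(2,0,62,20); plan(8,0,62,20)
```

```text
t 7.9 cab [-6.9 -0.2] z 60.2 rpy [-179.8  -19.6   -7.4] F [-21.    5.5   1.4] w 40.2 ff 2.0445135317277163 q [ 0.72  0.68 -0.5   2.04  0.99  0.27 -2.26]
(2, 0, 62) delta [ 0.018  -0.0004  0.0027] [-0.001   0.0029 -0.0012] mm 9 deg 0
(8, 0, 62) delta [ 0.0293 -0.0005  0.0067] [-0.001   0.0029 -0.0012] mm 15 deg 0
```

The 21 N of outside force with only 2 N on the pads means the gripper has met the hinge hardware rather than the ring. I'll back off and check numerically where the ring is.

play_rows --pt "-0.012 0 -0.0045 0 0 0 0.53" --pt "-0.03 0 -0.01 0 0 0 0.53" --pt "-0.05 0 -0.018 0 0 0 0.53" --pt "-0.07 0 -0.025 0 0 0 0.53" --pt "-0.09 0 -0.032 0 0 0 0.53" --pt "-0.1 0 -0.036 0 0 0 0.53" --pt "-0.1 0 -0.036 0 0 0 0.53"

```text
clock: 8.6
position: [0.5064, -0.2328, 0.062]
tool_rot: [-3.138, -0.349, -0.129]
force: [-0.4, 0.4, 0.7]
grip_width: 0.0401
finger_force: 0.0
```

Run:
```python
from h import *
st()
def brown(f): return (f[...,0].astype(int)-f[...,2])>14
for n in("top","side"):
    c=get_calibration(n); f=grab_frame(n); cv2.imwrite(f"pics/{n}7.png",f[:,:,::-1])
    f0=cv2.imread(f"pics/{n}0.png")[:,:,::-1]
    # expected px of the sample top in doorway and of its resting place, and flap mid points shut
    for lab,q in(("x0",(0,0,83)),("x10",(10,0,83)),("x20",(20,0,83)),("foot",(87,0,49)),("flap mid",(0,0,85)),("flap low",(0,0,62))):
        uv=proj(c,[*world(*q[:2]),q[2]/1e3])[0]; i,j=uv.round().astype(int)[::-1]
        print(n,lab,uv.round(1),"now",f[i-1:i+2,j-1:j+2].mean((0,1)).round(),"start",f0[i-1:i+2,j-1:j+2].mean((0,1)).round())
    u0,v0=proj(c,[*world(20,0),.083])[0].astype(int)
    m=brown(f)[v0-30:v0+30,u0-40:u0+40]; v,u=np.nonzero(m); print(len(u), (u.mean()+u0-40,v.mean()+v0-30) if len(u) else "")
```

```text
t 8.6 cab [-57.6   0. ] z 62.0 rpy [-179.8  -20.    -7.4] F [-0.4  0.4  0.7] w 40.1 ff 0.0 q [ 0.73  0.62 -0.45  2.16  1.18  0.18 -2.45]
top x0 [356.4 199.1] now [146. 154. 154.] start [143. 150. 151.]
top x10 [356.7 196. ] now [198. 205. 206.] start [195. 202. 204.]
top x20 [357.1 192.9] now [212. 217. 218.] start [206. 212. 213.]
top foot [358.6 173.8] now [179. 181. 178.] start [216. 221. 223.]
top flap mid [356.4 199. ] now [146. 154. 154.] start [143. 150. 151.]
top flap low [355.9 199.6] now [144. 152. 152.] start [138. 144. 145.]
21 (np.float64(349.76190476190476), np.float64(193.0952380952381))
side x0 [353.8 190.3] now [141. 139. 134.] start [131. 129. 125.]
side x10 [351.3 189.2] now [139. 138. 133.] start [130. 128. 124.]
side x20 [348.9 188.1] now [137. 135. 130.] start [127. 126. 121.]
side foot [333.4 191. ] now [139. 130. 125.] start [130. 121. 117.]
side flap mid [353.8 189.7] now [141. 139. 134.] start [131. 129. 125.]
side flap low [353.8 196.6] now [201. 198. 192.] start [190. 186. 179.]
651 (np.float64(335.3717357910906), np.float64(184.88172043010752))
```

The top view now has a brown patch at the chute foot (358,174), and in the side view the bright bead of the flap is back where it started. So the ring has slid down and the flap is shut. I'll lift the fingers clear, untilting as I go, then measure.

play_rows --pt "0 0 -0.02 0 -0.03 0 0.53" --pt "0.005 0 -0.05 0 -0.06 0 0.53" --pt "0.01 0 -0.08 0 -0.09 0 0.53" --pt "0.02 0 -0.11 0 -0.12 0 0.53" --pt "0.03 0 -0.14 0 -0.15 0 0.53" --pt "0.04 0 -0.17 0 -0.167 0 0.53" --pt "0.04 0 -0.18 0 -0.167 0 0.53" --pt "0.04 0 -0.18 0 -0.167 0 0.53"

```text
clock: 9.5
position: [0.4954, -0.2316, 0.1532]
tool_rot: [-3.138, -0.001, -0.128]
force: [-0.5, -0.4, -0.6]
grip_width: 0.0401
finger_force: 0.0
```

Run:
```python
from h import *
st()
f=grab_frame("top").astype(int); cv2.imwrite("pics/top8.png",f[:,:,::-1].astype(np.uint8)); f0=cv2.imread("pics/top0.png")[:,:,::-1].astype(int); c=get_calibration("top")
b=lambda g:(g[...,0]-g[...,2])
m=(b(f)-b(f0)>6); sub=np.zeros(m.shape,np.uint8); sub[155:200,335:385]=m[155:200,335:385]
n,l,s,ce=cv2.connectedComponentsWithStats(sub); k=1+np.argmax(s[1:,4]); print("soil",s[k],ce[k],cab(onplane(c,ce[k],.049)))
# tin template shift
t=f0[222:247,369:394].astype(np.uint8); r=cv2.matchTemplate(f[212:257,359:404].astype(np.uint8),t,cv2.TM_CCOEFF_NORMED); print("tin",cv2.minMaxLoc(r)[1::2])
g=grab_frame("side"); cs=get_calibration("side"); f0=cv2.imread("pics/side0.png")[:,:,::-1]
a=proj(cs,[*world(0,0),.085])[0].astype(int); d=cv2.absdiff(g,f0)[a[1]-14:a[1]+14,a[0]-20:a[0]+14].max(2); print("flap zone diff mean/max",d.mean(),d.max())
```

```text
t 9.5 cab [-68.7  -0.2] z 153.2 rpy [-1.798e+02 -1.000e-01 -7.300e+00] F [-0.5 -0.4 -0.6] w 40.1 ff 0.0 q [ 0.94  0.64 -0.87  1.85  0.59  0.94 -1.9 ]
soil [337 185  48  15 378] [366.0978836  194.57936508] [ 21.52696473 -32.00653237]
tin (0.13514700531959534, (7, 16))
flap zone diff mean/max 8.115546218487395 165
```

The arm hides the deck in the top view, so I'll draw it aside and measure again.

play_rows --pt "0 0 -0.08 0 0 0 0.53" --pt "0 0 -0.16 0 0 0 0.53" --pt "0 0.06 -0.2 0 0 0 0.53" --pt "0 0.14 -0.2 0 0 0 0.53" --pt "0 0.22 -0.2 0 0 0 0.53" --pt "0 0.3 -0.2 0 0 0 0.53" --pt "0 0.38 -0.2 0 0 0 0.53" --pt "0 0.46 -0.2 0 0 0 0.53" --pt "-0.05 0.54 -0.2 0 0 0 0.53" --pt "-0.1 0.6 -0.2 0 0 0 0.53"

```text
clock: 10.6
position: [0.406, -0.5251, 0.2505]
tool_rot: [-3.138, 0.001, -0.128]
force: [-0.2, -1.0, 0.2]
grip_width: 0.0399
finger_force: 0.0
```

Run:
```python
from h import *
st()
f=grab_frame("top").astype(int); cv2.imwrite("pics/top9.png",f[:,:,::-1].astype(np.uint8)); f0=cv2.imread("pics/top0.png")[:,:,::-1].astype(int); c=get_calibration("top")
b=lambda g:(g[...,0]-g[...,2])
m=(b(f)-b(f0)>6); sub=np.zeros(m.shape,np.uint8); sub[155:198,335:385]=m[155:198,335:385]
n,l,s,ce=cv2.connectedComponentsWithStats(sub); k=1+np.argmax(s[1:,4]); print("soil",s[k],ce[k],cab(onplane(c,ce[k],.049)))
t=f0[222:247,369:394].astype(np.uint8); r=cv2.matchTemplate(f[212:257,359:404].astype(np.uint8),t,cv2.TM_CCOEFF_NORMED); print("tin",cv2.minMaxLoc(r)[1::2])
g=grab_frame("side"); cv2.imwrite("pics/side9.png",g[:,:,::-1]); cs=get_calibration("side"); f0=cv2.imread("pics/side0.png")[:,:,::-1]
t=f0[178:210,385:418]; r=cv2.matchTemplate(g[168:220,375:428],t,cv2.TM_CCOEFF_NORMED); print("tin side",cv2.minMaxLoc(r)[1::2])
a=proj(cs,[*world(0,0),.085])[0].astype(int); d=cv2.absdiff(g,f0)[a[1]-14:a[1]+14,a[0]-20:a[0]+14].max(2); print("flap zone diff mean/max",d.mean(),d.max())
```

```text
t 10.6 cab [-120.4 -302.5] z 250.5 rpy [-1.798e+02  1.000e-01 -7.400e+00] F [-0.2 -1.   0.2] w 39.9 ff 0.0 q [ 1.33  0.7  -0.87  1.43  0.54  1.26 -1.28]
soil [351 169  14  10  72] [357.93055556 173.        ] [89.32933469  2.34778992]
tin (0.9828006625175476, (10, 10))
tin side (0.9986758828163147, (10, 10))
flap zone diff mean/max 1.8424369747899159 38
```

The soil disc is at cabinet (89, 2) mm, and about (87, 0) is expected at rest against the buffer. The tin hasn't moved in either view (zero shift, 0.98 and 0.999 match), and the flap looks the same as at the start. I'll let the arm settle and hand the job in.

play_rows --pt "0 0 0 0 0 0 0.53" --pt "0 0 0 0 0 0 0.53" --pt "0 0 0 0 0 0 0.53"

```text
clock: 11.0
position: [0.4086, -0.5221, 0.2521]
tool_rot: [-3.138, 0.0, -0.126]
force: [0.2, -0.1, 0.4]
grip_width: 0.0401
finger_force: 0.0
```

```bash
python3 -c "
from h import *
st(); print(job_done())"
```

```text
t 11.0 cab [-118.2 -299.3] z 252.1 rpy [-179.8    0.    -7.2] F [ 0.2 -0.1  0.4] w 40.1 ff 0.0 q [ 1.33  0.7  -0.87  1.43  0.54  1.26 -1.28]
the job is handed in; nothing more can be done
None
```

I handed the job in at 11 s: the sample lies at the chute foot, the flap is shut and the tin hasn't moved; the gripper bumped the hinge area once (about 21 N, limit 40), and no verdict came back.

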